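# Show a slide's label over the light box

### The job

First press the white diffuser cap of the light box fully home. Then, of the two amber slides, take the one that lies label up, gripping it by its clear amber half so that the frosted end (the white end with the small corner notch) stays free, and finish holding it there: level, label up, with the middle of the frosted end over the middle of the diffuser cap, about 3 cm above it and not touching it. The program ends while the gripper still holds the slide; leave the other slide and everything else where they are.

Things in the scene. Friction and masses are not known exactly. Their poses are not given: they have to be found in the camera images.
- light_box: Grey square light box, 100 x 100 mm, fixed to the table; housing top 32 mm above the table, with an aluminium bezel (72 mm across) around the middle up to 36 mm. Origin: centre of its underside on the table, z up. Its place and yaw vary.
- diffuser (a joint): Travel (m) of the white round diffuser cap (flange 66 mm across, 4 mm thick) in the middle of the light box. 0 = fully out (top 48 mm above the table), 0.008 = fully home (flange on the bezel, top 40 mm above the table). It starts 5 to 8 mm proud, slides straight down against about 5 N of friction, has no spring and stays where it is pushed.
- diffuser_top (a point): Centre of the top face of the diffuser cap; moves with it.
- light_window (a point): Fixed point on the light box's axis, 40 mm above the table: where the centre of the cap's top lies once the cap is fully home.
- slide_a: The slide lying label up: loose amber plate 76 x 26 x 5 mm, about 30 g, flat on rest_a. Origin: centre of its underside, z up out of its label side, x along it to the frosted end. Clear amber from x = -38 to +16 mm, white frosted end from +16 to +38 mm, with a yellow black-barred label on top and a 7 x 7 mm notch in its corner at +x, -y (right-hand corner, frosted end pointing away).
- slide_a_frosted (a point): Middle of the upper face of slide_a's frosted end, 27 mm from the slide's origin along its x, on the top face.
- slide_a_notch (a point): The notch in the corner of slide_a's frosted end, at the height of the top face.
- slide_b: The other slide, the same plate but lying label down on rest_b (no yellow label to be seen from above); its notch is therefore on the left when its frosted end points away. To be left alone. Origin: centre of the side it lies on, z up, x towards its frosted end.
- rest_a: Black rest fixed to the table, under slide_a, any yaw: foot 70 x 50 x 5 mm and a ridge 50 mm long (x), 14 mm wide, flat top 30 mm above the table. The slide (z 30 to 35 mm) overhangs the ridge about 6 mm at each long edge and 13 mm at each end, with 25 mm of free height below for fingertips. Origin: centre of its underside.
- rest_b: The same black rest, carrying slide_b. Light box, rest_a and rest_b are dealt at random to three places side by side, about 230 mm apart.
- gel_box: Bystander: small white sample box 52 x 52 x 16 mm, loose, behind the work. Origin: centre of its underside.
- lens_box: Bystander: black lidded lens box 52 x 52 x 43 mm, loose, to the right. Origin: centre of its underside.
- lens_cap: Bystander: flat round red protective cap, 36 mm across, 12 mm high, loose, behind the work to the left. Origin: centre of its underside.

How it is judged:
On the way, in this order (a step that is already met when the one before it is completed fails the run):
1. the diffuser cap is pressed fully home (within 1.5 mm) (value of joint diffuser above 0.0065 m), for 0.2 s.
2. the label-up slide is lifted off its rest in the gripper (height (world z) of slide_a above 0.045 m and contact force between the fingers and slide_a above 0.5 N and contact force between slide_a and rest_a below 0.02 N), for 0.2 s.
At the end, for the whole second after the job is handed in: Cap home within 1.5 mm; the gripper holds slide_a still by its clear half (grasp at most 4 mm past its middle), label up, level within 10 degrees, clear of the light box; middle of the frosted end within 15 mm of the box's axis, its top face 12 to 60 mm above the seated cap (value of joint diffuser above 0.0065 m and horizontal distance between slide_a_frosted and light_window below 0.015 m and z of slide_a_frosted in the frame of light_window between 0.012 and 0.06 m and angle between slide_a's own z axis and vertical below 0.17 rad and x of the grasp point in the frame of slide_a below 0.004 m and contact force between the fingers and slide_a above 0.5 N and contact force between slide_a and light_box below 0.02 N and linear speed of slide_a below 0.02 m/s); the arm keeps its last pose, push and grip.
It fails at once if the other slide is moved by more than 15 mm (distance of slide_b from where it was at the start of the episode above 0.015 m).
It fails at once if a bystander is moved by more than 30 mm (distance of any of gel_box, lens_box, lens_cap from where it was at the start of the episode above 0.03 m).
It also fails if it takes over 54 s, if anything falls off the work surface, if the arm or the gripper's body presses on something with over 40 N, if the wrist force passes 120 N, or if a joint passes its speed limit or range.

### The arm

A 7-joint arm with a two-finger parallel gripper is mounted at the origin on a cart in front of the work surface, level with it; the furniture and walls round the work are solid. World frame = base frame: x ahead of the robot, y to its left, z up, the work surface at z = 0. Lengths are in m, angles in rad, forces in N, time in s.
With the tool pointing down it reaches from about 0.4 to 0.9 m from the base axis. Payload 5.5 kg.
Tool frame: the origin (TCP) lies midway between the tips of the shut fingers; the grasp point (between the pads) lies 19 mm behind it; z points along the fingers, y is the line along which they close (so a half turn about z gives the same grasp; the last joint's range is limited). The gripper opens to 92 mm and grips with 3 to 60 N. Pads are 19 mm wide; open, the fingers measure 130 mm over their backs; the gripper's body (75 mm by 190 mm) begins 47 mm behind the grasp point.
Start: joints at [1.58, 0.501, -0.427, 1.55, 0.221, 1.138, -0.21], TCP at [0.163, -0.629, 0.227] pointing down, gripper open.
Joint ranges: [-2.88, 2.88], [-0.31, 2.03], [-1.54, 1.56], [0.2, 2.42], [-1.41, 4.55], [0.19, 2.02], [-2.57, 2.57]. Speed limits (rad/s): [2.57, 2.57, 3.14, 3.14, 3.14, 3.14, 3.14].

### API

Orientations are given as a rotation vector (axis times angle).
In Python, from station import get_state, grab_frame, finish_job gives the robot as it stands.
- The arm moves only by the tool drive_tool, never from a script. Its argument "motion" is a list of rows, each a list of 5 numbers: the gripper command: -1 is shut, 1 is fully open, values between are in proportion, then the shift along the tool's x, y, z in m, then the turn about the tool's z in rad. A call has 1 to 10 rows; each row shifts and turns the commanded pose from where the row before left it, along the tool's axes as they then stand; what a row does not reach is not made up. A row lasts 1/12 s, in which the tool goes at most 41.7 mm and 7.16 degrees, less where a joint would pass 70% of its speed; a pose out of reach is approached as far as the arm can. A call with a gripper value outside its range is refused whole. The fingers move at their own pace and stop on an object; "force" is the grip in N (left out, the last holds). Time passes only in rows, so rows that do not move let the fingers close. It gives the time, the measured TCP pose, the force, the opening and the grip force at its end, in the units of the state.
- get_state(): the state, without advancing time (a new reading comes with each control period).
- grab_frame(name): name is "scene" or "side" or "wrist"; returns a dict with "pixels" (384x512x3 uint8, blue, green, red), "K" (3x3 intrinsics, pixels), "dist_coeffs" ([k1, k2, p1, p2, k3] as OpenCV has them; the pictures are not rectified), "cam_to_world" (4x4, takes a point from camera to world coordinates); the wrist camera has in their place "mount" (4x4, takes a point from camera to tool coordinates, whose origin is the TCP and whose axes are the flange's). Camera axes: x right, y up, looking along -z (the intrinsics and any distortion apply to the point x, -y, -z); pixel columns grow to the right and rows downward; lengths in m; the calibration is good to about 2 mm. A picture is of the moment at which its call begins: read the wrist's pose just before it. There is no depth.
- finish_job(): hands the job in; it is judged then, once.
The state is a dict: "t": time; "joint_positions": joint angles; "joint_vel": joint speeds; "joint_torque": joint torques, N m; "tcp_pos": TCP position; "eef_rot": TCP orientation; "ft_force": force on the tool from outside, world axes, zero at the start; "torque": the same for the moment, N m; "grip_width": finger opening in m; "gripper_force": force on a finger pad.
Only numpy, scipy, OpenCV 4.12 (cv2) and the standard library are available. Lean on these libraries where they do the work, as an engineer would, in place of code of your own. Each camera call takes 0.05 s, during which the arm holds its last target. There are 200 camera calls.

## Working session

There is one attempt and no reset: what is moved stays moved. The work goes in short steps, Python scripts to look and compute and a tool call to move; the robot and the scene stay as the last step left them, time stands still between calls to the robot, and variables do not carry over. Pictures are saved under pics/ and viewed, at most 10 in all, crops included, and the job is handed in when it is done.

Besides the shell and the picture viewer there is one more tool, called by a JSON object that holds its "method" and its "body", one argument or row to a line. drive_tool: Moves the arm, as the interface text tells. Its arguments: {"type":"object","properties":{"motion":{"type":"array","items":{"type":"array","items":{"type":"number"}}},"force":{"type":"number"}},"required":["motion"]}

```bash
mkdir -p pics
cat > h.py <<'E'
import numpy as np, cv2
from scipy.spatial.transform import Rotation as R
from station import get_state, grab_frame, finish_job
def frame(n):
    s=get_state(); f=grab_frame(n)
    if 'cam_to_world' in f: T=np.array(f['cam_to_world'])
    else:
        W=np.eye(4); W[:3,:3]=R.from_rotvec(s['eef_rot']).as_matrix(); W[:3,3]=s['tcp_pos']
        T=W@np.array(f['mount'])
    return np.array(f['pixels'],np.uint8),np.array(f['K']),np.array(f['dist_coeffs']),T
def cast(uv,z,K,d,T):
    p=cv2.undistortPoints(np.array(uv,float).reshape(-1,1,2),K,d).reshape(-1,2)
    r=np.c_[p[:,0],-p[:,1],-np.ones(len(p))]@T[:3,:3].T
    o=T[:3,3]; return o+r*((z-o[2])/r[:,2])[:,None]
E
python3 - <<'E'
from h import *
s=get_state(); print({k:np.round(v,3) for k,v in s.items()}); print(R.from_rotvec(s['eef_rot']).as_matrix().round(3))
for n in ['scene','side']:
    im,K,d,T=frame(n); cv2.imwrite(f'pics/{n}0.png',im); np.savez(n,im=im,K=K,d=d,T=T); print(T.round(3))
E
```

```text
{'t': np.float64(0.0), 'joint_positions': array([ 1.58 ,  0.502, -0.427,  1.551,  0.221,  1.138, -0.21 ]), 'joint_vel': array([-0.001,  0.001, -0.002, -0.003,  0.001,  0.002, -0.001]), 'joint_torque': array([-1.0000e-03, -5.6660e+01, -5.8160e+00, -2.7911e+01, -6.9000e-02,
        3.1000e-02,  0.0000e+00]), 'tcp_pos': array([ 0.163, -0.629,  0.226]), 'eef_rot': array([-3.114, -0.397,  0.   ]), 'ft_force': array([-0.052,  1.038, -0.143]), 'torque': array([ 0.027, -0.025, -0.007]), 'gripper_force': np.float64(0.0), 'grip_width': np.float64(0.092)}
[[ 0.968  0.251 -0.   ]
 [ 0.251 -0.968  0.002]
 [ 0.    -0.002 -1.   ]]
[[ 0.866  0.337 -0.371  0.145]
 [-0.501  0.581 -0.642 -0.805]
 [-0.001  0.741  0.671  0.799]
 [ 0.     0.     0.     1.   ]]
[[-0.958  0.09  -0.272  0.275]
 [-0.287 -0.348  0.893  0.773]
 [-0.014  0.933  0.359  0.41 ]
 [ 0.     0.     0.     1.   ]]
```

View pics/scene0.png

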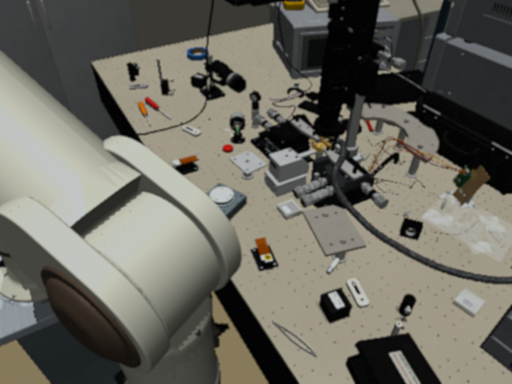

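View pics/side0.png

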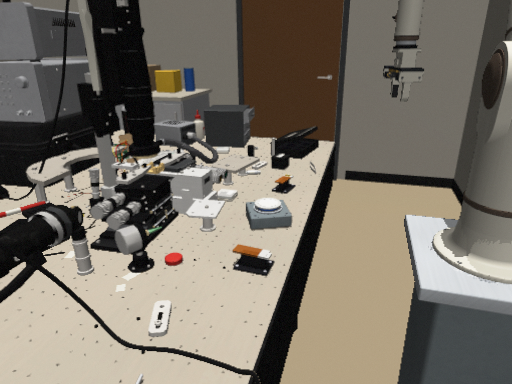

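The scene view shows the light box near (222,195). A slide with a yellow label is near (264,250) and the other slide near (186,162). In the side view the box is at (268,210), one slide at (285,181) and the other at (252,253).

Run:
```python
from h import *
D=np.load('scene.npz'); im,K,d,T=[D[k] for k in('im','K','d','T')]
hsv=cv2.cvtColor(im,cv2.COLOR_BGR2HSV)
def comps(m,x0,y0,x1,y1,z,name):
    mm=np.zeros_like(m); mm[y0:y1,x0:x1]=m[y0:y1,x0:x1]
    n,l,st,c=cv2.connectedComponentsWithStats(mm)
    for i in range(1,n):
        if st[i,4]>8: print(name,st[i],c[i].round(1),cast([c[i]],z,K,d,T)[0].round(4))
am=cv2.inRange(hsv,(5,120,80),(18,255,255)); comps(am,165,140,290,280,.035,'amber')
ye=cv2.inRange(hsv,(20,90,80),(35,255,255)); comps(ye,165,140,290,280,.035,'yellow')
wh=cv2.inRange(hsv,(0,0,190),(179,40,255)); comps(wh,165,140,290,280,.035,'white@.035'); comps(wh,200,170,250,220,.047,'cap@.047')
a=cv2.resize(im[225:280,235:295],None,fx=6.6,fy=6.6,interpolation=cv2.INTER_CUBIC)
b=cv2.resize(im[150:205,165:225],None,fx=6.6,fy=6.6,interpolation=cv2.INTER_CUBIC)
cv2.imwrite('pics/crop.png',np.hstack([a,b]))
```

```text
amber [180 156  18   8  83] [188.4 159.1] [0.4728 0.1729 0.035 ]
amber [255 238  16  17 170] [262.1 245.9] [ 0.4898 -0.2429  0.035 ]
yellow [265 254   7   6  30] [267.6 256.8] [ 0.4838 -0.2787  0.035 ]
white@.035 [174 161   5   3  11] [175.9 161.8] [0.4342 0.1796 0.035 ]
white@.035 [165 163  43  52 969] [183.3 189.6] [0.404  0.0483 0.035 ]
white@.035 [211 188  21  13 207] [220.8 193.8] [ 0.4877 -0.0211  0.035 ]
white@.035 [165 201  23  40 499] [172.6 220. ] [ 0.3329 -0.0494  0.035 ]
white@.035 [283 206   7   7  27] [286. 209.] [ 0.6118 -0.1634  0.035 ]
cap@.047 [211 188  21  13 207] [220.8 193.8] [ 0.4823 -0.0334  0.047 ]
cap@.047 [200 191   8  16  73] [202.3 198.2] [ 0.4308 -0.024   0.047 ]
```

View pics/crop.png

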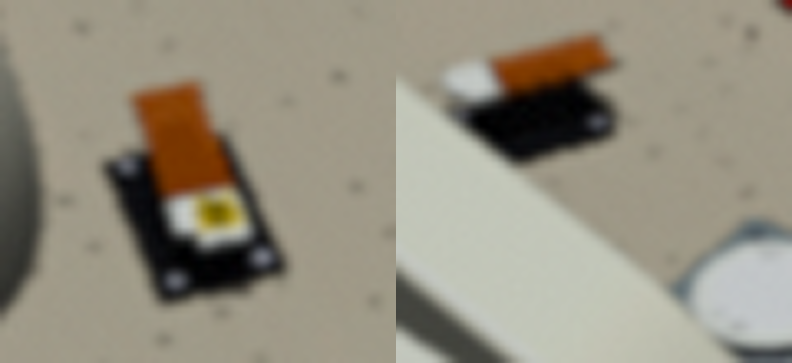

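Slide A (yellow label) is the right-hand one: amber half at about (262,246), frosted end toward image bottom. The box is in the middle. I'll look at slide A with the wrist camera on the way to the box.

{"method": "drive_tool", "body": {
  "motion": [
    [1,0.04,-0.028,0,0],
    [1,0.04,-0.028,0,0],
    [1,0.04,-0.028,0,0],
    [1,0.04,-0.028,0,0],
    [1,0.04,-0.028,0,0],
    [1,0.04,-0.028,0,0],
    [1,0.04,-0.028,0,0],
    [1,0.04,-0.028,0,0],
    [1,0.04,-0.028,0,0],
    [1,0,0,0,0]
  ]
}}

```text
t: 0.93
tcp_pos: [0.4132, -0.3348, 0.2273]
eef_rot: [-3.111, -0.417, -0.007]
ft_force: [0.3, 1.6, 1.2]
grip_width: 0.0914
gripper_force: 0.0
```

Run:
```python
from h import *
f=grab_frame('wrist'); print(np.array(f['mount']).round(3)); im,K,d,T=frame('wrist'); print(T.round(3),get_state()['tcp_pos'],get_state()['joint_positions'],K)
cv2.imwrite('pics/w1.png',im)
```

```text
[[-0.     0.955  0.298  0.082]
 [ 1.    -0.     0.     0.   ]
 [ 0.     0.298 -0.955 -0.158]
 [ 0.     0.     0.     1.   ]]
[[ 0.261  0.922  0.286  0.489]
 [-0.965  0.249  0.076 -0.318]
 [-0.001 -0.296  0.955  0.385]
 [ 0.     0.     0.     1.   ]] [ 0.40805405 -0.34158114  0.22668461] [ 1.13971054  0.31109096 -0.59111566  1.84251055  0.19781846  1.04695715
 -0.84032529] [[288.68531321   0.         257.64026025]
 [  0.         288.68531321 196.18299847]
 [  0.           0.           1.        ]]
```

View pics/w1.png

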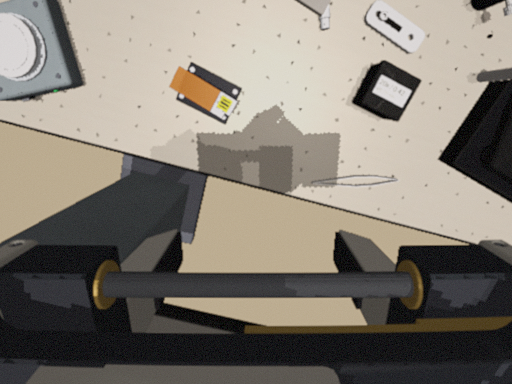

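The wrist view shows slide A from (172,82) to (240,108) with its label up, and the light box cap at the left edge near (15,45).

```bash
cat >> h.py <<'E'
def slide(im,K,d,T,z=.035):
    "centre, x axis yaw of label-up slide, from amber mask (54x26) at height z"
    hsv=cv2.cvtColor(im,cv2.COLOR_BGR2HSV)
    n,l,st,c=cv2.connectedComponentsWithStats(cv2.inRange(hsv,(5,120,80),(18,255,255)))
    ye=np.argwhere(cv2.inRange(hsv,(22,120,120),(35,255,255)))[:,::-1]
    best=None
    for i in range(1,n):
        if st[i,4]<100: continue
        dd=np.linalg.norm(ye-c[i],axis=1); k=(dd<2.2*np.sqrt(st[i,4])).sum()
        if k>15 and (best is None or st[i,4]>best[0]): best=(st[i,4],i,ye[dd<2.2*np.sqrt(st[i,4])])
    _,i,yy=best
    cnt=cv2.findContours((l==i).astype(np.uint8),0,1)[0][0].reshape(-1,2)
    P=cast(cnt,z,K,d,T)[:,:2]; (cx,cy),(w,h),a=cv2.minAreaRect((P*1000).astype(np.float32))
    a=np.radians(a if w>h else a+90); u=np.array([np.cos(a),np.sin(a)]); c0=np.array([cx,cy])/1000
    yl=cast(yy.mean(0),z,K,d,T)[0,:2]
    if (yl-c0)@u<0: u=-u
    print('amber c',c0.round(4),'size',round(w,1),round(h,1),'yaw deg',np.degrees(np.arctan2(u[1],u[0])).round(1),'label',yl.round(4),'origin',(c0+.011*u).round(4))
E
python3 - <<'E'
from h import *
im=cv2.imread('pics/w1.png'); _,K,d,T=frame('wrist'); slide(im,K,d,T)
E
```

```text
amber c [ 0.4881 -0.2455] size 52.2 27.6 yaw deg -105.9 label [ 0.4804 -0.2822] origin [ 0.485  -0.2561]
```

{"method": "drive_tool", "body": {
  "motion": [
    [1,0.005,-0.04,0,0],
    [1,0.005,-0.04,0,0],
    [1,0.005,-0.04,0,0],
    [1,0.005,-0.04,0,0],
    [1,0.005,-0.04,0,0],
    [1,0.005,-0.04,0,0],
    [1,0.005,-0.04,0,0],
    [-1,0,0,0,0],
    [-1,0,0,0,0]
  ]
}}

```text
t: 1.83
tcp_pos: [0.3698, -0.0642, 0.2269]
eef_rot: [3.114, 0.399, 0.0]
ft_force: [0.3, -0.2, 0.4]
grip_width: 0.0826
gripper_force: 0.0
```

Run:
```python
from h import *
im,K,d,T=frame('wrist'); s=get_state(); print(s['tcp_pos'],R.from_rotvec(s['eef_rot']).as_matrix().round(3),s['joint_positions'].round(2) if hasattr(s['joint_positions'],'round') else s['joint_positions'])
cv2.imwrite('pics/w2.png',im); np.savez('w2',K=K,d=d,T=T)
```

```text
[ 0.37006897 -0.06541844  0.22693851] [[ 0.968  0.25   0.   ]
 [ 0.25  -0.968 -0.001]
 [ 0.     0.001 -1.   ]] [ 0.94 -0.02 -0.81  2.17 -0.01  0.98 -1.19]
```

View pics/w2.png

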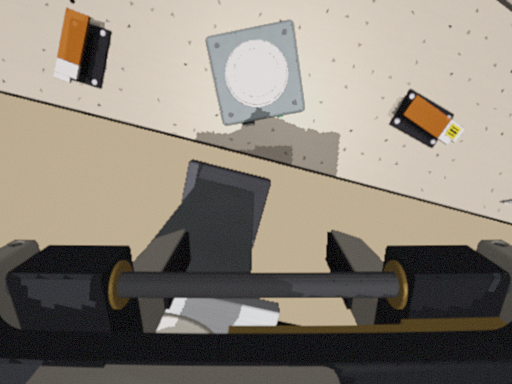

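The wrist view shows the cap at about (257,73) with a radius of about 32 px, slide A at (425,117), and label-down slide B at (72,45).

Run:
```python
from h import *
D=np.load('w2.npz');K,d,T=D['K'],D['d'],D['T']; im=cv2.imread('pics/w2.png'); slide(im,K,d,T)
hsv=cv2.cvtColor(im,cv2.COLOR_BGR2HSV)
m=cv2.inRange(hsv,(0,0,185),(179,45,255)); m[:, :225]=0; m[:,290:]=0; m[110:]=0;m[:35]=0
n,l,st,c=cv2.connectedComponentsWithStats(m); i=1+st[1:,4].argmax()
cnt=cv2.findContours((l==i).astype(np.uint8),0,1)[0]; cnt=max(cnt,key=len); print(st[i],c[i])
for z in (.042,.046):
    P=cast(cnt.reshape(-1,2),z,K,d,T)[:,:2]; e=cv2.fitEllipse((P*1000).astype(np.float32)); print(z,e)
# housing
hm=cv2.inRange(hsv,(85,15,60),(125,120,200)); hm[:, :200]=0; hm[:,310:]=0; hm[128:]=0
q=np.argwhere(hm)[:,::-1]
hull=cv2.convexHull(q.astype(np.int32)); print('house',cv2.minAreaRect((cast(hull.reshape(-1,2),.032,K,d,T)[:,:2]*1000).astype(np.float32)))
```

```text
amber c [ 0.4903 -0.2402] size 53.5 27.5 yaw deg -106.0 label [ 0.4826 -0.2784] origin [ 0.4873 -0.2508]
[ 225   39   64   69 3400] [256.20294118  72.80029412]
0.042 ((482.3863220214844, -33.5274772644043), (69.28363800048828, 69.38101959228516), 129.45925903320312)
0.046 ((481.9974365234375, -33.641021728515625), (68.47445678710938, 68.5707015991211), 129.46292114257812)
house ((482.05450439453125, -33.60569763183594), (97.22509765625, 95.82256317138672), 25.18657112121582)
```

{"method": "drive_tool", "body": {
  "motion": [
    [-1,0.029,-0.0006,0,0],
    [-1,0.029,-0.0006,0.03,0],
    [-1,0.029,-0.0006,0.03,0],
    [-1,0.029,-0.0006,0.03,0],
    [-1,0,0,0.03,0],
    [-1,0,0,0.03,0],
    [-1,0,0,0.015,0],
    [-1,0,0,0,0],
    [-1,0,0,0,0]
  ]
}}

```text
t: 2.63
tcp_pos: [0.481, -0.0345, 0.0606]
eef_rot: [-3.116, -0.393, 0.005]
ft_force: [0.2, 0.5, 0.9]
grip_width: 0.0191
gripper_force: 0.0
```

{"method": "drive_tool", "body": {
  "motion": [
    [-1,0,0,0,0],
    [-1,0,0,0,0],
    [-1,0,0,0.003,0],
    [-1,0,0,0.003,0],
    [-1,0,0,0.003,0],
    [-1,0,0,0.003,0],
    [-1,0,0,0.003,0],
    [-1,0,0,0.002,0],
    [-1,0,0,0,0],
    [-1,0,0,0,0]
  ]
}}

```text
t: 3.47
tcp_pos: [0.4816, -0.0325, 0.0447]
eef_rot: [-3.116, -0.398, 0.001]
ft_force: [-0.7, -1.0, -0.2]
grip_width: 0.0006
gripper_force: 0.0
```

{"method": "drive_tool", "body": {
  "motion": [
    [-1,0,0,0.002,0],
    [-1,0,0,0.001,0],
    [-1,0,0,0.001,0],
    [-1,0,0,0,0],
    [-1,0,0,0,0]
  ]
}}

```text
t: 3.88
tcp_pos: [0.4817, -0.0325, 0.0408]
eef_rot: [-3.116, -0.398, -0.0]
ft_force: [-1.3, 0.4, 2.2]
grip_width: 0.0005
gripper_force: 1.0
```

{"method": "drive_tool", "body": {
  "motion": [
    [-1,0,0,0.001,0],
    [-1,0,0,0.001,0],
    [-1,0,0,0,0],
    [-1,0,0,0,0]
  ]
}}

```text
t: 4.22
tcp_pos: [0.4818, -0.0325, 0.0401]
eef_rot: [3.115, 0.398, -0.0]
ft_force: [-6.5, -0.2, 19.2]
grip_width: 0.0004
gripper_force: 9.8
```

The cap hit its stop at z = 0.040 with 19 N. Now I'll lift, move toward slide A, open and turn.

{"method": "drive_tool", "body": {
  "motion": [
    [-1,0,0,-0.02,0],
    [-1,0,0,-0.035,0],
    [-1,0,0,-0.035,0],
    [1,-0.01,0.035,-0.02,0],
    [1,-0.01,0.035,0,0],
    [1,-0.01,0.035,0,0],
    [1,-0.01,0.035,0,0],
    [1,-0.01,0.035,0,0],
    [1,-0.01,0.035,0,0],
    [1,-0.015,0.045,0,0]
  ]
}}

```text
t: 5.05
tcp_pos: [0.4735, -0.2935, 0.1488]
eef_rot: [-3.116, -0.4, -0.001]
ft_force: [1.4, 0.0, -0.4]
grip_width: 0.0426
gripper_force: 0.0
```

{"method": "drive_tool", "body": {
  "motion": [
    [1,0,0,0,-0.12],
    [1,0,0,0,-0.12],
    [1,0,0,0,-0.12],
    [1,0,0,0,-0.12],
    [1,0,0,0,-0.12],
    [1,0,0,0,-0.12],
    [1,0,0,0,-0.12],
    [1,0,0,0,-0.12],
    [1,0,0,0,-0.08],
    [1,0,0,0,0]
  ]
}}

```text
t: 5.88
tcp_pos: [0.4732, -0.2927, 0.1483]
eef_rot: [-2.504, -1.896, -0.0]
ft_force: [-0.6, 0.3, -0.3]
grip_width: 0.0919
gripper_force: 0.0
```

{"method": "drive_tool", "body": {
  "motion": [
    [1,0,0,0,0],
    [1,0,0,0,0],
    [1,0,0,0,0]
  ]
}}

```text
t: 6.13
tcp_pos: [0.4735, -0.2926, 0.1488]
eef_rot: [2.508, 1.891, -0.0]
ft_force: [-0.2, 0.4, 0.2]
grip_width: 0.0915
gripper_force: 0.0
```

Run:
```python
from h import *
im,K,d,T=frame('wrist'); s=get_state(); M=R.from_rotvec(s['eef_rot']).as_matrix(); print(s['tcp_pos'],M.round(3),np.degrees(np.arctan2(M[1,1],M[0,1])),s['joint_positions'])
cv2.imwrite('pics/w3.png',im); slide(im,K,d,T)
```

```text
[ 0.47358972 -0.29256141  0.14887258] [[ 0.275  0.962  0.   ]
 [ 0.962 -0.275 -0.   ]
 [-0.     0.    -1.   ]] -15.94122772854421 [ 1.22806529  0.58191122 -0.95403169  1.84672914  0.55899045  1.00805724
 -0.23926019]
amber c [ 0.49   -0.2417] size 53.4 26.9 yaw deg -105.1 label [ 0.4833 -0.2786] origin [ 0.4871 -0.2523]
```

View pics/w3.png

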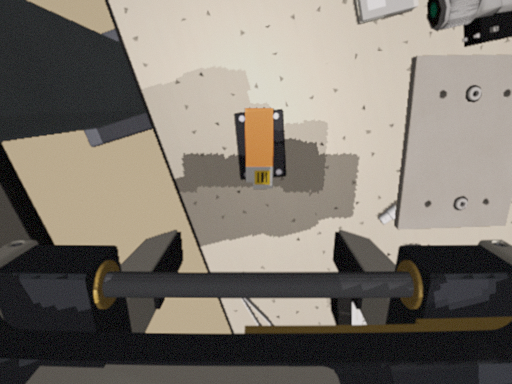

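The slide is upright in view at (260,147), aligned with the tool. Next I'll descend onto the middle of its amber half.

{"method": "drive_tool", "body": {
  "motion": [
    [1,0.027,0.001,0,0],
    [1,0.0265,0.001,0,0],
    [1,0,0,0.03,0],
    [1,0,0,0.03,0],
    [1,0,0,0.03,0],
    [1,0,0,0.02,0],
    [1,0,0,0.015,0],
    [1,0,0,0.01,0],
    [1,0,0,0,0],
    [1,0,0,0,0]
  ]
}}

```text
t: 7.02
tcp_pos: [0.4906, -0.2415, 0.0142]
eef_rot: [2.507, 1.893, 0.001]
ft_force: [0.2, -0.3, 0.7]
grip_width: 0.0917
gripper_force: 0.0
```

{"method": "drive_tool", "body": {
  "motion": [
    [-1,0,0,0,0],
    [-1,0,0,0,0],
    [-1,0,0,0,0],
    [-1,0,0,0,0],
    [-1,0,0,0,0],
    [-1,0,0,0,0],
    [-1,0,0,0,0],
    [-1,0,0,0,0],
    [-1,0,0,0,0],
    [-1,0,0,0,0]
  ],
  "force": 15
}}

```text
t: 7.85
tcp_pos: [0.4901, -0.2416, 0.0138]
eef_rot: [-2.507, -1.894, 0.0]
ft_force: [-0.3, -0.2, -1.1]
grip_width: 0.0294
gripper_force: 0.0
```

{"method": "drive_tool", "body": {
  "motion": [
    [-1,0,0,0,0],
    [-1,0,0,0,0],
    [-1,0,0,0,0],
    [-1,0,0,0,0]
  ],
  "force": 20
}}

```text
t: 8.18
tcp_pos: [0.4901, -0.2416, 0.0138]
eef_rot: [-2.507, -1.894, 0.0]
ft_force: [0.0, 0.2, -0.3]
grip_width: 0.0254
gripper_force: 20.0
```

{"method": "drive_tool", "body": {
  "motion": [
    [-1,0,0,-0.005,0],
    [-1,0,0,-0.01,0],
    [-1,0,0,-0.015,0],
    [-1,0,0,-0.02,0],
    [-1,0,0,-0.02,0],
    [-1,0,0,-0.015,0],
    [-1,0,0,0,0],
    [-1,0,0,0,0],
    [-1,0,0,0,0]
  ]
}}

```text
t: 8.93
tcp_pos: [0.4897, -0.2419, 0.0989]
eef_rot: [2.507, 1.893, -0.001]
ft_force: [0.3, 0.6, 0.1]
grip_width: 0.0256
gripper_force: 20.0
```

Run:
```python
from h import *
im,K,d,T=frame('wrist'); s=get_state(); print(s['tcp_pos'],s['grip_width'],s['gripper_force'],s['ft_force'])
a=im; b,*_=frame('side')
b=cv2.resize(b[160:290,180:353],(512,384),interpolation=cv2.INTER_CUBIC)
cv2.imwrite('pics/w4.png',cv2.resize(np.hstack([a,b]),(800,300)))
try: slide(im,K,d,T,s['tcp_pos'][2]+.0205)
except Exception as e: print(e)
```

```text
[ 0.48940516 -0.24168189  0.09843324] 0.025836423958808866 19.986577928066254 [-0.38520444  0.3383043  -0.67223749]
amber c [ 0.4938 -0.2317] size 31.6 26.6 yaw deg -105.9 label [ 0.4834 -0.2773] origin [ 0.4908 -0.2423]
```

View pics/w4.png

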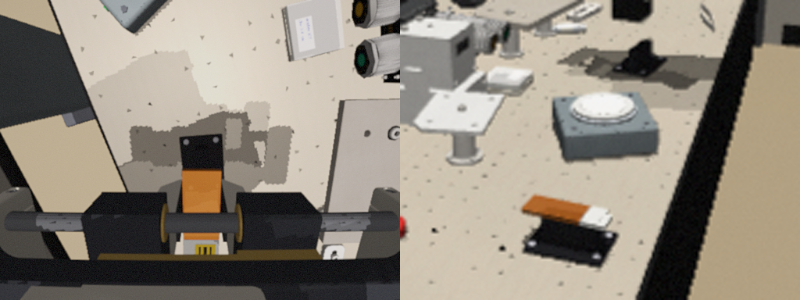

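The slide is held level in the gripper by its amber half, with the label visible at (205,250). Next I'll carry it over the cap.

{"method": "drive_tool", "body": {
  "motion": [
    [-1,0.012,-0.0033,0,0],
    [-1,0.024,-0.0065,0,0],
    [-1,0.033,-0.009,0,0],
    [-1,0.033,-0.009,0,0],
    [-1,0.033,-0.009,0,0],
    [-1,0.033,-0.009,0,0],
    [-1,0.033,-0.009,0,0],
    [-1,0.0234,-0.0062,0,0],
    [-1,0.012,-0.0033,0,0],
    [-1,0,0,0,0]
  ]
}}

```text
t: 9.87
tcp_pos: [0.492, 0.0087, 0.0989]
eef_rot: [-2.498, -1.901, -0.002]
ft_force: [-0.5, -0.1, -1.3]
grip_width: 0.0257
gripper_force: 20.0
```

{"method": "drive_tool", "body": {
  "motion": [
    [-1,0,0,0.005,0],
    [-1,0,0,0.01,0],
    [-1,0,0,0.01,0],
    [-1,0,0,0.01,0],
    [-1,0,0,0.007,0],
    [-1,0,0,0.003,0],
    [-1,0,0,0,0],
    [-1,0,0,0,0],
    [-1,0,0,0,0],
    [-1,0,0,0,0]
  ]
}}

```text
t: 10.7
tcp_pos: [0.4934, 0.0034, 0.0543]
eef_rot: [2.506, 1.893, 0.001]
ft_force: [-0.1, 0.0, -0.2]
grip_width: 0.0255
gripper_force: 20.0
```

Run:
```python
from h import *
s=get_state(); print(s['tcp_pos'],R.from_rotvec(s['eef_rot']).as_matrix().round(3),s['grip_width'],s['gripper_force'],s['ft_force'])
im,K,d,T=frame('wrist')
try: slide(im,K,d,T,s['tcp_pos'][2]+.0212)
except Exception as e: print(e)
b,*_=frame('side'); c,*_=frame('scene')
b=cv2.resize(b[140:260,200:360],(512,384),interpolation=cv2.INTER_CUBIC)
cv2.imwrite('pics/w5.png',cv2.resize(np.hstack([im,b]),(800,300)))
```

```text
[0.49336536 0.00337198 0.05431022] [[ 0.273  0.962  0.001]
 [ 0.962 -0.273 -0.   ]
 [ 0.     0.001 -1.   ]] 0.025476502211665857 19.98649835586548 [-0.14931599  0.04859077 -0.18099088]
amber c [0.4976 0.0143] size 32.0 26.2 yaw deg -106.7 label [ 0.4873 -0.031 ] origin [0.4945 0.0038]
```

View pics/w5.png

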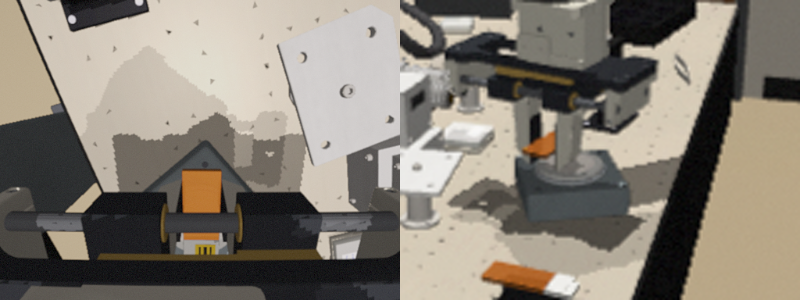

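The slide is held over the light box, label toward the camera. The estimated frosted-end middle is within about 5 mm of the box axis, with about 35 mm from the cap to its top face. Handing in.

```bash
python3 -c "
from station import finish_job; print(finish_job())"
```

```text
the job is handed in; nothing more can be done
None
```

I pressed the cap home and handed the job in with the gripper holding slide A level and label up by its amber half, its frosted end about 3 cm above the cap and within about 5 mm of its centre by my estimate; the hand-in returned no verdict.

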